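# Brush out the mould cavity behind its sprung slide

## Task

Clean the deep round cavity of the mould half on the bench: draw its sprung steel slide out to the stop by the upturned lip, so that the pawl drops behind it and holds it open when you let go. Take the brush from its pot, scrub the cavity with it up and down, reaching the bottom three times and coming up past half of the depth in between, and stand the brush in its pot again. Then press the pawl's thumb pad so that the slide springs fully home over the cavity; do not disturb the other things on the bench.

Things in the scene. Friction and masses are not known exactly. Their poses are not given: they have to be found in the camera images.
- mould: fixed dark steel mould block 150 (x) x 280 (y) x 90 high; origin: centre of its underside. On top: the slide (drawn out along the block's -y), gibs beside it (14 wide, 16 high, x = +-58, y -138 to +34), the pawl (pivot at x 42, y 60, between cheeks 30 high). Round vertical cavity 56 dia, 68 deep at x = y = 0, covered by the slide when home
- cavity_mouth (a point): centre of the cavity's mouth, in the block's top face (90 above the bench); axes as the mould's
- cavity_floor (a point): centre of the cavity's floor, 68 below the mouth (22 above the bench); axes as the mould's
- slide (a joint): slide's travel along the mould's -y, m: 0 = home over the cavity, 0.073 = at the stop; held by the pawl it rests at about 0.070. A spring pulls it home (4 N at 0, 9 N at the stop). Flat steel plate 100 wide, 157 long, 14 thick on the block, top 104 above the bench; home, it spans mould y -120 to +37
- lip (a point): middle of the top edge of the inner face (towards the cavity) of the slide's upturned lip: an upright steel plate 64 wide (x), 10 thick (y, extending from here towards -y), 36 above the slide's plate. 140 above the bench, mould y = -110 when home; moves with the slide; axes as the mould's
- pawl (a joint): pawl angle, rad: about 0.01 = riding on the slide, 0.165 = nose fallen behind the slide's trailing edge, holding it open (falls by itself in the last 3 mm of travel). Pressing the thumb pad lowers it; the slide is freed at about 0, lower end -0.07. Steel rocker 165 long, 12 wide along mould y at x = 42, pivot at y 60, 108 above the bench, nose to -y
- pawl_pad (a point): centre of the top of the thumb pad, a round steel disc 28 dia on the pawl's tail at mould x 42, y 120; about 122 above the bench with the pawl fallen, 10 lower with it lifted. Pressing it straight down 10 to 12 mm with about 5 N frees the slide
- pot: open straight-sided round aluminium pot, 62 outer dia, 56 inner dia, 75 high, floor 5 thick; origin at the centre of its underside
- brush: long round brush, standing upright in the pot, 180 long; origin at the centre of the flat lower end of the bristles, z along the handle. Grey bristle head 33 dia from 0 to 55, steel ferrule 24 dia to 80, wooden handle 20 to 24 dia from 80 to 165 with a tapered end to 180. 120 g.
- tin: aluminium tin with lid and paper label, 68 dia x 85 high, standing near the pot; a bystander, to be left alone (origin at its underside)
- tray: blue plastic two-compartment tray, 110 x 75 x 40 high, near the pot; a bystander, to be left alone (origin at its underside)
- collar: flat steel ring 84 outer dia, 52 hole, 22 high, beyond the mould; a bystander, to be left alone (origin at its underside)
- spanner: dark steel spanner 170 long, lying beyond the mould; a bystander, to be left alone (origin at its underside)
- hammer: hammer with wooden handle, lying at the left side of the bench; a bystander, to be left alone (origin at its underside)
- pillar: steel guide pillar with flanged foot, 100 high, 40 foot dia, standing at the right side of the bench; a bystander, to be left alone (origin at its underside)
There are look-alikes about, which are no part of the job. Leave any purple or red look-alike of the brush alone.

How it is judged:
On the way, in this order (a step that is already met when the one before it is completed fails the run):
1. the slide is out at its stop, the pawl has dropped behind it, and it stays out with nothing touching it (value of joint slide above 0.067 m and value of joint pawl above 0.12 rad and contact force between each of the arm, the fingers and slide below 0.05 N), for 0.2 s.
2. the brush reaches the cavity's floor (within 12 mm), slide latched open (horizontal distance between brush and cavity_floor below 0.02 m and z of brush in the frame of cavity_floor below 0.012 m and value of joint slide above 0.067 m).
3. the brush comes up past about half depth (30 mm above the floor) (horizontal distance between brush and cavity_floor below 0.02 m and z of brush in the frame of cavity_floor above 0.03 m and value of joint slide above 0.067 m).
4. down to the floor a second time (all of step 2).
5. up past half depth again (all of step 3).
6. down to the floor a third time (all of step 4).
7. the brush stands in its pot, let go, slide still latched open (horizontal distance between brush and pot below 0.03 m and z of brush in the frame of pot between -0.005 and 0.03 m and angle between brush's own z axis and vertical below 0.5 rad and angle between pot's own z axis and vertical below 0.1 rad and contact force between the fingers and brush below 0.05 N and value of joint slide above 0.067 m), for 0.2 s.
At the end, for the whole second after the job is handed in: the slide is home (within 3 mm) with the pawl riding on top of it, and the brush stands at rest in the upright pot (its foot within 30 mm of the pot's axis and of its underside, leaning less than about 28 degrees), let go (value of joint slide below 0.003 m and value of joint pawl below 0.05 rad and horizontal distance between brush and pot below 0.03 m and z of brush in the frame of pot between -0.005 and 0.03 m and angle between brush's own z axis and vertical below 0.5 rad and angle between pot's own z axis and vertical below 0.1 rad and contact force between the fingers and brush below 0.05 N and linear speed of brush below 0.02 m/s); the robot touches nothing.
It fails at once if a bystander (tin, tray, collar, spanner, hammer or pillar) is disturbed: moved more than 30 mm (distance of any of tin, tray, collar, spanner, hammer, pillar from where it was at the start of the episode above 0.03 m).
It also fails if it takes over 72 s, if anything falls off the work surface, if the arm or the gripper's body presses on something with over 40 N, if the wrist force passes 120 N, or if a joint passes its speed limit or range.

## Robot

A 7-joint arm with a two-finger parallel gripper is mounted at the origin on the work surface. World frame = base frame: x ahead of the robot, y to its left, z up, the work surface at z = 0. Lengths are in m, angles in rad, forces in N, time in s.
With the tool pointing down it reaches from about 0.4 to 0.875 m from the base axis. Payload 19.3 kg.
Tool frame: the origin (TCP) lies on the mounting face of the last link; the fingertips stand 173 mm ahead of it and the grasp point (between the pads) lies 155 mm ahead of it; z points along the fingers, y is the line along which they close (so a half turn about z gives the same grasp; the last joint's range is limited). The gripper opens to 85 mm and grips with 20 to 120 N. Pads are 22 mm wide; open, the fingers measure 114 mm over their backs; the gripper's body (76 mm by 85 mm) begins 54 mm behind the grasp point. The pads swing forward as they close: fully open they stand 13 mm farther back than shut.
Start: joints at [1.211, 0.521, -0.036, 1.599, 0.021, 1.021, -0.113], TCP at [0.179, -0.599, 0.405] pointing down, gripper open.
Joint ranges: [-2.91, 2.91], [-0.3, 2.13], [-1.5, 1.42], [0.17, 2.43], [-1.26, 4.41], [0.16, 1.93], [-2.52, 2.52]. Speed limits (rad/s): [1.89, 1.89, 2.39, 2.39, 3.01, 3.01, 3.01].

## Interface

Orientations are given as a 3x3 rotation matrix whose columns are the frame's x, y, z axes.
In Python, from plant import * gives the robot as it stands. Calls block until the motion is done:
- move_to(position, orientation): joint-space move of the TCP to a pose.
- move_linear(position, orientation=None, vel=0.15, contact_N=None): straight line of the TCP; orientation=None keeps the orientation; vel is the mean speed in m/s. With contact_N (N) it stops when the force on the tool has changed by that much, and returns True; else False.
- move_joints(angles): joint-space move.
- gripper_open() and gripper_close(force=None): open the fingers fully, or close them until they stop; force is the grip in N (None keeps the last).
- hold(seconds).
- solve_ik(position, orientation): joint angles nearest the present ones, or None.
- read_camera(name): name is "side" or "top"; returns a dict with "pixels" (384x512x3 uint8, red, green, blue), "fx", "fy", "cx", "cy" (pixels), "pose" (4x4, takes a point from camera to world coordinates). Camera axes: x right, y up, looking along -z (the intrinsics and any distortion apply to the point x, -y, -z); pixel columns grow to the right and rows downward; lengths in m; the calibration is good to about 2 mm. A picture is of the moment at which its call begins. There is no depth.
A pose or a line that the arm cannot do raises PlanningError and nothing moves.
- close_job(): hands the job in; it is judged then, once.
Readings, each from a call of its own:
- read_time_s(): time.
- read_joints(): joint angles.
- read_joint_velocities(): joint speeds.
- read_joint_efforts(): joint torques, N m.
- read_tool_pos(): TCP position.
- read_orientation(): TCP orientation.
- read_force(): force on the tool from outside, world axes, zero at the start.
- read_wrist_torque(): the same for the moment, N m.
- read_grip_width(): opening from 0.0 (shut) to 1.0 (fully open).
- read_grasp_force(): force on a finger pad.
Only numpy, scipy, OpenCV 4.12 (cv2) and the standard library are available. Lean on these libraries where they do the work, as an engineer would, in place of code of your own. Each camera call takes 0.05 s, during which the arm holds its last target. There are 200 camera calls.

## Working session

There is one attempt and no reset: what is moved stays moved. The work goes in short steps, each a Python script; the robot and the scene stay as the last script left them, time stands still between calls to the robot, and variables do not carry over. Pictures are saved under pics/ and viewed, at most 10 in all, crops included, and the job is handed in when it is done.

```bash
mkdir -p pics; ls
python3 - <<'E'
from plant import *
import cv2,numpy as np
for n in("top","side"):
    c=read_camera(n); cv2.imwrite(f"pics/{n}0.png",c["pixels"][:,:,::-1])
    print(n,{k:(np.round(v,4).tolist() if k=="pose" else v) for k,v in c.items() if k!="pixels"})
    cv2.imwrite(f"pics/{n}0b.png",cv2.resize(c["pixels"][:,:,::-1],(800,600),interpolation=cv2.INTER_CUBIC))
print(read_orientation(),read_time_s(),read_force())
E
```

```text
pics
top {'fx': 487.71461079830834, 'fy': 487.71461079830834, 'cx': 257.31627237908396, 'cy': 187.78442240366516, 'pose': [[-0.0009, 0.996, -0.0899, 0.4112], [-0.9999, -0.0022, -0.0144, -0.0239], [-0.0146, 0.0898, 0.9958, 1.6159], [0.0, 0.0, 0.0, 1.0]]}
side {'fx': 471.52550700229625, 'fy': 471.52550700229625, 'cx': 248.68280382314103, 'cy': 197.28551614933033, 'pose': [[0.9447, 0.1717, -0.2795, 0.074], [-0.328, 0.4972, -0.8032, -1.3423], [0.0011, 0.8505, 0.526, 0.9715], [0.0, 0.0, 0.0, 1.0]]}
[[ 9.58303332e-01  2.85752673e-01 -3.64588627e-04]
 [ 2.85752898e-01 -9.58302819e-01  9.94146661e-04]
 [-6.53062428e-05 -1.05687632e-03 -9.99999439e-01]] 0.1 [-0.16164728  0.78500622  0.42871985]
```

View pics/top0b.png

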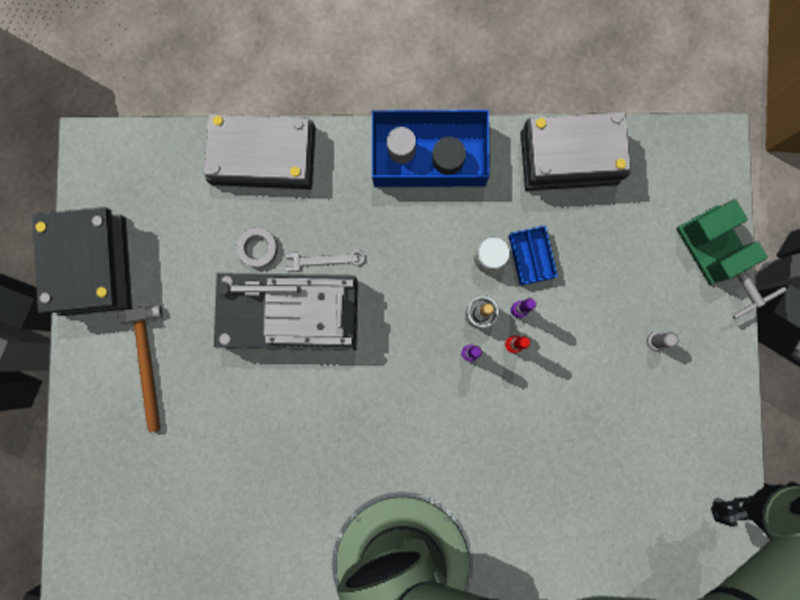

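View pics/side0b.png

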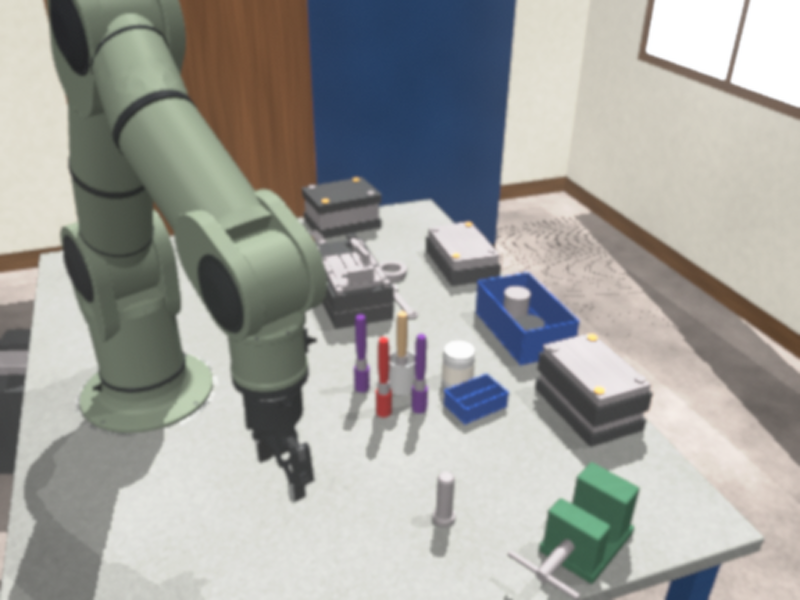

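The top view shows the mould at about (285,312), with the lip at its right end near (350,312), which is world -y. There are four upright brushes: wooden (485,310) in the grey pot, purple (523,307), purple (471,352) and red (517,344). The wooden-handled one standing in the pot fits the description. I'll confirm it with an enlarged crop.

```bash
cat > h.py <<'E'
from plant import *
import cv2,numpy as np
def ray(c,u,v,z):
    d=c["pose"][:3,:3]@np.array([(u-c["cx"])/c["fx"],-(v-c["cy"])/c["fy"],-1]); o=c["pose"][:3,3]
    return o+d*(z-o[2])/d[2]
def proj(c,p):
    q=c["pose"][:3,:3].T@(np.asarray(p,float)-c["pose"][:3,3])
    return np.array([c["cx"]+c["fx"]*q[0]/-q[2],c["cy"]+c["fy"]*q[1]/q[2]])
def crop(c,u0,v0,u1,v1,s,f):
    im=cv2.resize(c["pixels"][v0:v1,u0:u1,::-1],None,fx=s,fy=s,interpolation=cv2.INTER_CUBIC)
    if f: cv2.imwrite(f,im)
    return im
E
python3 - <<'E'
from h import *
c=read_camera("top")
crop(c,130,165,240,235,7,"pics/mould.png")
a=crop(c,285,145,365,240,5,None); s=read_camera("side"); b=crop(s,215,185,295,280,5,None)
cv2.imwrite("pics/pot.png",np.hstack([a,b]))
E
```

```text
(no output)
```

View pics/mould.png

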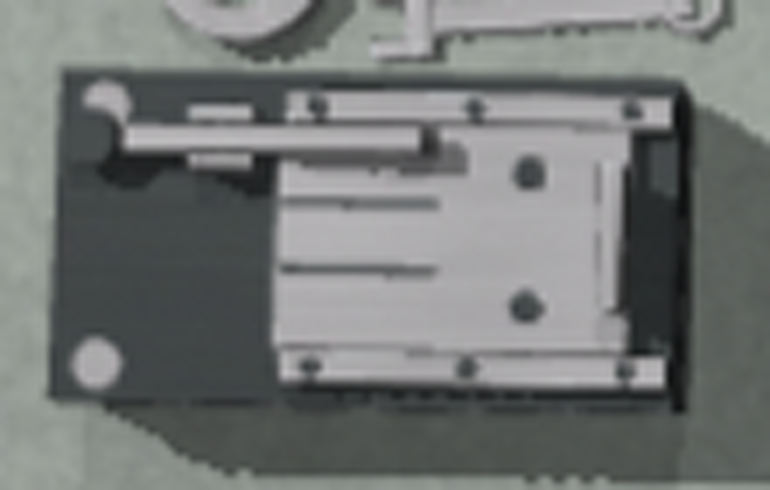

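View pics/pot.png

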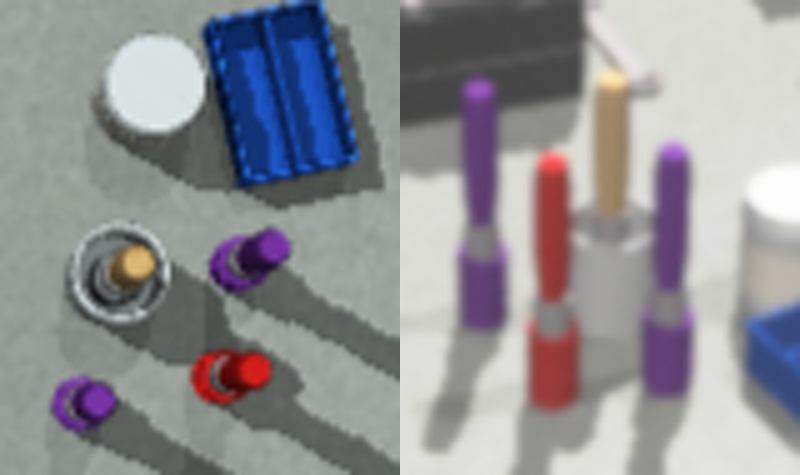

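The crops show the wooden-handled, grey-bristled brush standing in the pot, so that is the target; the purple and red look-alikes stand free. On the mould, the lip is at crop (612,236) and the thumb pad at about (107,103). Next I fit the poses.

Run:
```python
from h import *
from scipy.optimize import least_squares
c=read_camera("top"); s=read_camera("side")
P=[((75,140,90),(63,70)),((-75,140,90),(50,400)),((58,-138,106),(673,112)),((58,34,106),(286,106)),((-58,-138,106),(665,371)),((-58,34,106),(279,367)),((0,-115,140),(612,236)),((42,120,112),(107,103))]
px=lambda x,y:(130+(x+.5)/7-.5,165+(y+.5)/7-.5)
def W(p,m): x,y,z=np.array(m)/1e3; C,S=np.cos(p[2]),np.sin(p[2]); return (p[0]+C*x-S*y,p[1]+S*x+C*y,z)
f=lambda p:np.concatenate([proj(c,W(p,m))-px(*q) for m,q in P])
r=least_squares(f,[.6,.2,0],loss="soft_l1"); print(r.x,f(r.x).reshape(-1,2).round(2).tolist())
q=lambda x,y:(285+(x+.5)/5-.5,145+(y+.5)/5-.5)
print("pot",ray(c,*q(119,272),.075),"tip",ray(c,*q(138,264),.183),"foot tin",ray(c,*q(155,83),.085))
for n,a in(("purp1",(270,246)),("purp2",(98,399)),("red",(255,371))): print(n,ray(c,*q(*a),.18))
# side: tip at crop (610-400,75)
g=ray(s,215+(612-400)/5,185+75/5,.183); print("side tip",g)
print("pot side rim", ray(s,215+(611-400)/5,185+222/5,.075))
print("mould side check lip etc", proj(s,W(r.x,(0,-115,140))))
print(read_joints())
```

```text
[ 0.51539091  0.23504378 -0.02208806] [[0.07, -0.56], [-0.14, -0.15], [0.2, -0.01], [0.47, -0.24], [0.33, 0.26], [0.08, -0.32], [-0.04, -0.05], [-2.09, 4.56]]
pot [ 0.51435288 -0.16306109  0.075     ] tip [ 0.51181962 -0.1645157   0.183     ] foot tin [ 0.63340406 -0.18612038  0.085     ]
purp1 [ 0.52251398 -0.24258141  0.18      ]
purp2 [ 0.43271817 -0.14051746  0.18      ]
red [ 0.44899876 -0.23264239  0.18      ]
side tip [ 0.51365702 -0.16254446  0.183     ]
pot side rim [ 0.51143004 -0.17015191  0.075     ]
mould side check lip etc [230.72642199 171.39031793]
[ 1.21076952  0.52160356 -0.03625881  1.59966905  0.02122802  1.0211195
 -0.11279842]
```

```bash
cat >> h.py <<'E'
M=np.array([0.5154,0.2350,-0.0221])
def W(x,y,z): C,S=np.cos(M[2]),np.sin(M[2]); x,y=x/1e3,y/1e3; return np.array([M[0]+C*x-S*y,M[1]+S*x+C*y,z])
def R(a): # tool down, tool x at yaw a
    return np.array([[np.cos(a),np.sin(a),0],[np.sin(a),-np.cos(a),0],[0,0,-1]])
up=lambda z:np.array([0,0,z])
E
python3 - <<'E'
from h import *
for n,p,a in(("lip",W(0,-83,.285),M[2]),("pot",(.5128,-.1635,.29),np.pi/4),("pot2",(.5128,-.1635,.29),-3*np.pi/4),("potup",(.5128,-.1635,.475),np.pi/4),("cavup",W(0,0,.475),np.pi/4),("pad",W(40,120,.28),M[2]),("pad2",W(40,120,.28),M[2]+1.57)):
    q=solve_ik(p,R(a)); print(n,None if q is None else np.round(q,2))
gripper_close(40)
move_to(W(0,-83,.42),R(M[2]))
print(move_linear(W(0,-83,.287),vel=.12,contact_N=8), read_tool_pos(), read_force())
c=read_camera("top"); a=crop(c,130,165,240,235,5,None)
s=read_camera("side"); b=crop(s,190,130,290,210,5,None)
h=max(a.shape[0],b.shape[0]);w=max(a.shape[1],b.shape[1])
cv2.imwrite("pics/lip1.png",cv2.resize(b,None,fx=1.4,fy=1.4))
print(read_time_s())
E
```

```text
lip [-0.1   0.57 -0.41  1.92  0.33  0.71 -2.3 ]
pot [ 0.44  0.56 -0.32  1.92  0.26  0.71 -0.83]
pot2 [ 1.02  0.91 -1.28  1.89  0.98  1.15  1.72]
potup [ 0.5   0.33 -0.39  1.73  0.14  1.11 -0.72]
cavup [ 0.21  0.56 -1.11  1.63  0.52  1.28 -1.78]
pad [-0.4   0.74 -0.4   1.58  0.35  0.89 -2.52]
pad2 [-0.11  0.89 -0.92  1.56  0.77  1.09 -1.25]
False [0.51374734 0.15213092 0.28762764] [ 0.11090268 -0.8941911  -0.23398129]
5.3167
```

View pics/lip1.png

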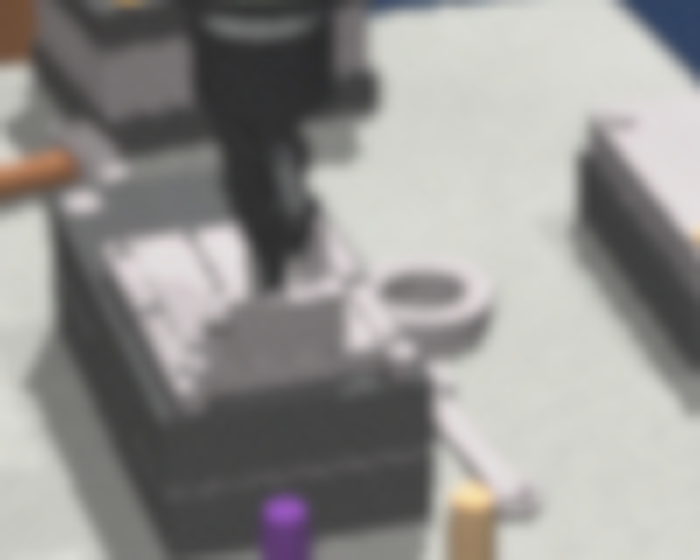

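The closed fingers are at crop (272,280), just behind the lip (280,330). Now I pull the slide out.

Run:
```python
from h import *
print(move_linear(W(0,-200,.287),vel=.06,contact_N=24), read_tool_pos(), read_force())
hold(.3); p=read_tool_pos(); print(p, read_force())
move_linear(p+W(0,12,0)-W(0,0,0),vel=.05); hold(.3); print(read_tool_pos(),read_force())
s=read_camera("side"); crop(s,190,130,290,210,7,"pics/lip2.png"); print(read_time_s())
```

```text
True [0.51160715 0.06553373 0.28705619] [0.73041629 9.23136745 0.44463969]
[0.51166866 0.0657067  0.28702338] [0.08482055 7.83436426 0.68795537]
[0.51192368 0.07745951 0.28698686] [ 0.14789786 -0.6221904  -0.48594801]
7.7167
```

View pics/lip2.png

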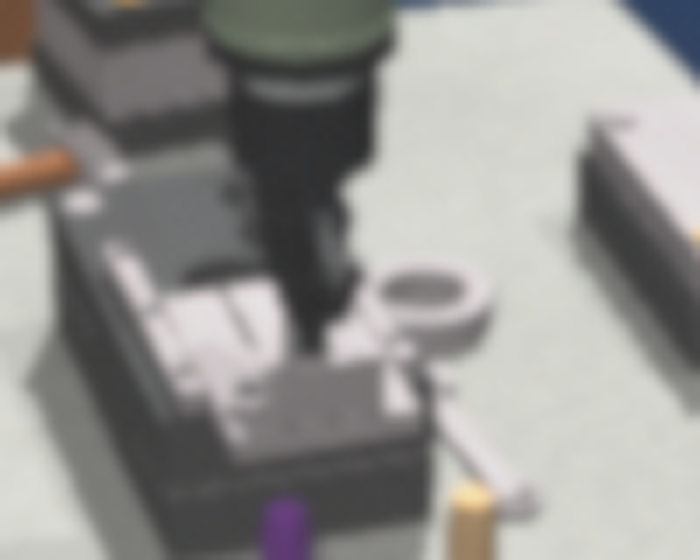

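The slide is out: the cavity shows at (225,270), the lip stayed at (330,400) after backing off, and the force is zero. Now the brush.

Run:
```python
from h import *
B=np.array([.5128,-.1635,0]); Q=R(np.pi/4)
move_linear(read_tool_pos()+up(.14),vel=.2)
move_to(B+up(.475),Q); gripper_open()
print(move_linear(B+up(.290),vel=.12,contact_N=8),read_tool_pos(),read_force())
gripper_close(60); print(read_grip_width(),read_grasp_force(),read_force())
move_linear(B+up(.475),vel=.15); hold(.2)
print(read_grip_width(),read_grasp_force(),read_force())
s=read_camera("side"); c=read_camera("top")
for k in(s,c): print(proj(k,B+up(.19)),proj(k,B+up(.37)))
u,v=proj(s,B+up(.25)).astype(int)
a=crop(s,u-50,v-60,u+50,v+75,4,None); b=crop(c,160,160,330,230,2,None)
b=cv2.copyMakeBorder(b,0,a.shape[0]-b.shape[0],0,0,cv2.BORDER_CONSTANT); cv2.imwrite("pics/br.png",np.hstack([a,b])); print(u,v,read_time_s())
```

```text
False [ 0.51293647 -0.16356032  0.29052153] [-0.34233583 -0.44599933 -0.07695714]
0.26498272705337134 58.922349902350106 [ 0.90722921 -0.90467735  3.23706783]
0.26635929926583085 58.622024953365326 [-0.52810552 -0.61670436 -0.67985142]
[257.2720117  198.31074877] [257.92526668 146.29496935]
[312.08188992 196.89841053] [318.92294692 191.88696375]
257 181 14.5083
```

View pics/br.png

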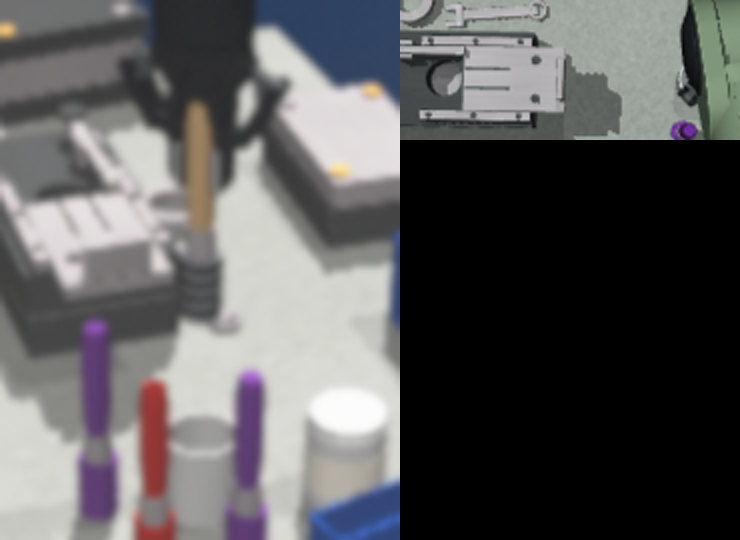

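The wooden-handled brush is held upright with its foot at crop (200,313), as expected, and the empty pot is upright at (200,460). In the top view the cavity is open at (445,77). Now the scrub.

Run:
```python
from h import *
c=read_camera("top"); print(proj(c,W(0,0,.09)))
Q=R(np.pi/4); C=W(0,0,0)
move_linear(C+up(.475),Q,vel=.2)
for i in range(3):
    print(move_linear(C+up(.3105),vel=.13 if i==0 else .07,contact_N=10),read_tool_pos(),read_force(),read_grip_width()); hold(.15)
    if i<2: move_linear(C+up(.355),vel=.07); hold(.1)
s=read_camera("side"); crop(s,190,110,290,210,6,"pics/cav.png"); print(read_time_s())
```

```text
[181.9809848  198.57918618]
False [0.51555991 0.23510103 0.31116353] [-0.04019661  0.51464354 -0.30982852] 0.26719530345739023
False [0.51545234 0.23515388 0.3106768 ] [-0.1500253  -0.03865255 -0.70704708] 0.2677287779456362
False [0.51545936 0.23515043 0.31070296] [ 0.23692785  0.36762225 -0.70345628] 0.2606045649752789
21.95
```

View pics/cav.png

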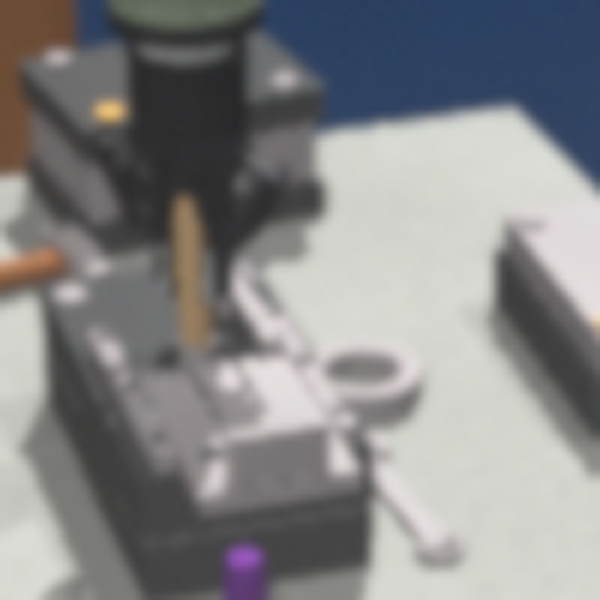

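The handle stands in the cavity with its tip at crop (185,195), and the slide is still out. I'll touch the floor lightly to confirm the depth, then return the brush.

Run:
```python
from h import *
C=W(0,0,0); s=read_camera("side"); print(proj(s,C+up(.205)),proj(s,C+up(.11)))
print(move_linear(C+up(.300),vel=.02,contact_N=6),read_tool_pos(),read_force(),read_time_s())
```

```text
[222.05527148 142.56678438] [222.75073141 164.71633429]
True [0.51565269 0.23517833 0.3071104 ] [-0.80837115 -1.72823739 10.72896916] 22.325
```

The floor contact is exactly where expected, so all three dives reached the bottom. Returning the brush to the pot.

Run:
```python
from h import *
C=W(0,0,0); B=np.array([.5135,-.1635,0])
move_linear(C+up(.475),vel=.15); move_linear(B+up(.475),vel=.2)
move_linear(B+up(.31),vel=.12)
print(move_linear(B+up(.288),vel=.03,contact_N=5),read_tool_pos(),read_force())
gripper_open(); hold(.4); print(read_grasp_force())
move_linear(B+up(.475),vel=.12)
move_to(W(0,60,.45),R(M[2]+1.57)); gripper_close(40)
s=read_camera("side"); c=read_camera("top")
a=crop(s,210,180,310,280,4,None); b=crop(c,140,150,340,250,2,None)
b=cv2.copyMakeBorder(b,0,200,0,0,cv2.BORDER_CONSTANT); cv2.imwrite("pics/ret.png",np.hstack([a,b])); print(read_time_s())
```

```text
True [ 0.51355122 -0.16347795  0.29008462] [-2.3987295  -0.79313429  8.9520941 ]
0.0
33.175
```

View pics/ret.png

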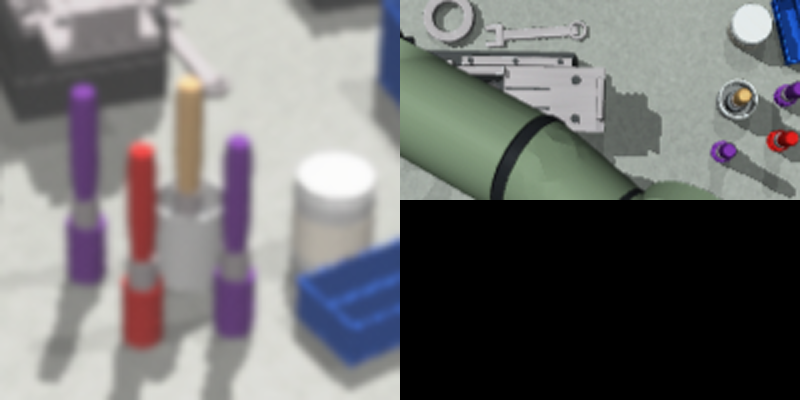

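The brush is upright in the pot at crop (190,85) with the slide still out. Now I press the pad.

Run:
```python
from h import *
a=M[2]+1.57
for t in(M[2]+.25,M[2]+.5):
    if solve_ik(W(39,120,.28),R(t)) is not None and solve_ik(W(39,120,.4),R(t)) is not None: a=t;break
print(a)
move_to(W(39,120,.36),R(a))
print(move_linear(W(39,120,.27),vel=.05,contact_N=3),read_tool_pos(),read_force())
p=read_tool_pos()
print(move_linear(W(39,120,.281),vel=.03,contact_N=25),read_tool_pos(),read_force()); hold(.6)
print(read_force())
move_linear(W(39,120,.45),vel=.15)
move_to([.40,-.05,.5],R(0.))
s=read_camera("side"); c=read_camera("top")
b=crop(s,190,110,310,280,3,None); a=crop(c,130,150,240,240,4,None)
a=cv2.copyMakeBorder(a,0,b.shape[0]-a.shape[0],0,0,cv2.BORDER_CONSTANT); cv2.imwrite("pics/end.png",np.hstack([a,b[:,:360]])); print(read_time_s(),a.shape,b.shape)
```

```text
0.2279
True [0.556951   0.35421868 0.29443767] [0.04977572 0.64030918 0.56571047]
False [0.55703383 0.35450185 0.28173993] [-2.12057569 -0.41771197 13.07426901]
[-1.65833929  0.92102095 12.76677362]
39.7667 (510, 440, 3) (510, 360, 3)
```

View pics/end.png

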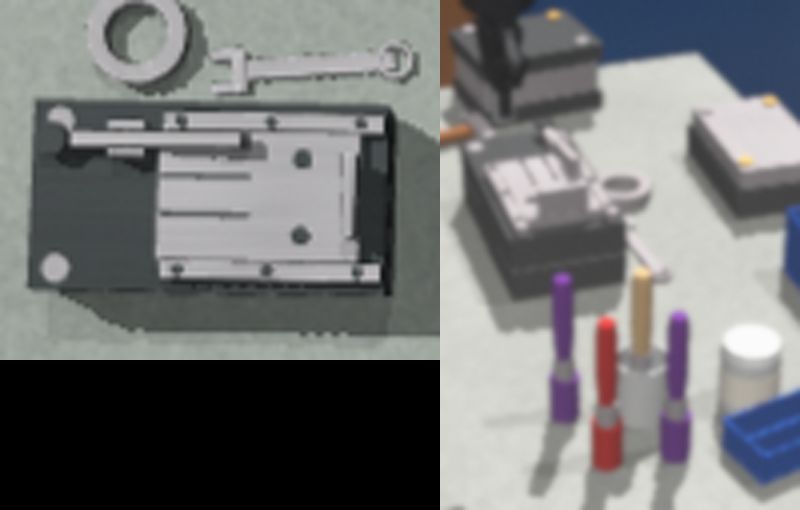

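The slide is home (trailing edge at crop x 158 and lip at x 350, both matching the start), and the brush is upright in its pot at (642,275). Handing in.

```bash
python3 -c "
from plant import *
hold(.3); print(close_job())"
```

```text
the job is handed in; nothing more can be done
None
```

I handed the job in at about 40 s of the 72 s allowed, and no verdict came back: the slide was latched open, the cavity scrubbed to the floor three times, the brush stood back in its pot, and the slide released fully home, with no sign of a moved bystander in the last pictures.

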